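# Trip-test the mill's three limit switches

## Task

Before the mill is run, trip its three latching limit switches by hand, in this order: first the one with the round cap, then the one with the square cap, last the one with the roller on an arm. Push each down gently with a fingertip from above until it is in and stays in, without leaning hard on it. The switch boxes only stand loose on the slotted table, so do not pick them up, tip or shift them, leave the other things alone, and finish with the hand clear.

Things in the scene. Friction and masses are not known exactly. Their poses are not given: they have to be found in the camera images.
- mill_table: the fixed slotted steel mill table, 240 x 660 mm with its rims (long side along its y) and a motor on its +y end; origin under its centre on the bench, its flat top 70 mm above the bench
- round_switch: limit switch with the round cap: a loose, unbolted steel-topped grey box 60 (its x) x 70 (its y) x 50 mm high, about 0.9 kg, standing on the slotted mill table; origin at the centre of its underside, z up; the cap is centred on its top
- square_switch: limit switch with the square cap: a loose, unbolted steel-topped grey box 60 (its x) x 70 (its y) x 50 mm high, about 0.9 kg, standing on the slotted mill table; origin at the centre of its underside, z up; the cap is centred on its top
- roller_switch: limit switch with the roller arm: a loose, unbolted steel-topped grey box 60 (its x) x 70 (its y) x 50 mm high, about 0.9 kg, standing on the slotted mill table; origin at the centre of its underside, z up; the arm's hinge is at x = +24 mm, 66 mm up, and the arm rises towards the box's -x
- round_top (a point): centre of the top face of the round steel cap, 28 mm across, 76 mm above the box's underside when fully out; moves down with the cap
- square_top (a point): centre of the top face of the square steel cap, 28 x 28 mm, 76 mm above the box's underside when fully out; moves down with the cap
- roller_top (a point): top of the steel roller (18 mm diameter, 17 mm wide, axle along the box's y) on the end of the 50 mm arm; about 94 mm above the box's underside when the arm is fully up, 80 mm when fully down; moves with the arm and shifts up to 6 mm towards the box's -x on the way down
- round_plunger (a joint): how far the round cap is pushed in, m: 0 fully out, 0.012 at its stop; it counts as tripped beyond 0.008. It does not spring back: a steady push of about 3 N moves it and it stays where it is left. A stiff overtravel spring (about 2 N per mm, up to 6 mm) sits in between: it gives about 1.5 mm before the switch starts to move, cushions the stop, and recovers when let go.
- square_plunger (a joint): how far the square cap is pushed in, m: 0 fully out, 0.012 at its stop; it counts as tripped beyond 0.008. It does not spring back: a steady push of about 3 N moves it and it stays where it is left. A stiff overtravel spring (about 2 N per mm, up to 6 mm) sits in between: it gives about 1.5 mm before the switch starts to move, cushions the stop, and recovers when let go.
- roller_arm (a joint): how far the roller arm is pushed down, rad: 0 fully up, 0.3 at its stop (the roller 14 mm lower); it counts as tripped beyond 0.18 (8.5 mm lower). It does not spring back: a steady push of about 3 N moves it and it stays where it is left. A stiff overtravel spring (about 2 N per mm, up to 6 mm) sits in between: it gives about 1.5 mm before the switch starts to move, cushions the stop, and recovers when let go.
- step_block: bystander: dark steel three-step clamp block 36 x 36 x 30 mm, loose on the mill table between the switches; origin at the centre of its underside
- hex_bolt: bystander: steel hexagon bolt standing on its 22 mm head, 40 mm high, loose on the mill table between the switches; origin at the centre of its underside
- wrench: bystander: wrench 150 mm long lying on the bench on the robot's side of the mill table
- oil_bottle: bystander: small white bottle, 48 mm diameter, 110 mm high, standing on the bench on the robot's side of the mill table; origin at the centre of its underside
Not all that is in view belongs to the job. Leave any brown or yellow look-alike of the round_switch alone. What is shaped like the roller_switch but yellow is not meant.

How it is judged:
By the outcome, as a careful person would: the job done as asked, in the order asked, and still so for the second after the job is handed in, with the robot touching nothing.
It also fails if it takes over 45 s, if anything falls off the work surface, if the arm or the gripper's body presses on something with over 40 N, if the wrist force passes 120 N, or if a joint passes its speed limit or range.

## Robot

A 6-joint arm with a two-finger parallel gripper is mounted at the origin on the work surface. World frame = base frame: x ahead of the robot, y to its left, z up, the work surface at z = 0. Lengths are in m, angles in degrees, forces in N, time in s.
With the tool pointing down it reaches from about 0.3 to 0.75 m from the base axis. Payload 8.5 kg.
Tool frame: the origin (TCP) lies at the very end of the fingers, on their centre line; the grasp point (between the pads) lies 19 mm behind it (env.grip_point_offset is the distance from the TCP to the grasp point, in m); z points along the fingers, y is the direction in which the jaws open and shut (so a half turn about z gives the same grasp; the last joint's range is limited). The gripper opens to 85 mm and grips with 20 to 120 N. Pads are 22 mm wide; open, the fingers measure 114 mm over their backs; the gripper's body (76 mm by 85 mm) begins 54 mm behind the grasp point. The pads swing forward as they close: fully open they stand 13 mm farther back than shut.
Start: joints at [-79.888, 21.807, 74.336, -0, 83.858, -12.336], TCP at [0.21, -0.508, 0.231] pointing down, gripper open.
Joint ranges: [-178.18, 178.18], [-50.72, 133.34], [12.68, 142.11], [-81.47, 261.47], [9.98, 163.14], [-165.26, 165.26]. Speed limits (degrees/s): [136.94, 136.94, 180, 180, 180, 180].

## Interface

Orientations are given as a 3x3 rotation matrix whose columns are the frame's x, y, z axes.
In Python, from rig import env gives the robot as it stands.
- The arm moves only by the tool move_arm, never from a script. Its argument "moves" is a list of rows, each a list of 4 numbers: the shift along the tool's x, y, z in mm, then the turn about the tool's z in rad. In form: [[tx, ty, tz, spin], ...]. A call has 1 to 20 rows; each row is the pose to reach, as a shift and turn from the pose commanded when the call began, along the tool's axes at that moment; what a row does not reach only later rows make up. A row lasts 1/10 s, in which the tool goes at most 50 mm and 8.59 degrees, less where a joint would pass 70% of its speed; a pose out of reach is approached as far as the arm can. A call with a gripper value outside its range is refused whole. "grip" is the closure, from 0 (fully open) to 1 (shut), set as the call begins (left out, the last holds). The fingers move at their own pace and stop on an object; "grip_force" is the grip in N (left out, the last holds). Time passes only in rows, so rows that repeat a pose let the fingers close. It gives the time, the measured TCP pose, the force and the opening at its end, in the units of the state.
- env.observe(): the state, without advancing time (a new reading comes with each control period).
- env.get_image(name): name is "side" or "top"; returns the picture (420x560x3 uint8, red, green, blue); there is no depth.
- env.get_calibration(name): a dict with "fovy" (degrees; the focal length in pixels is half the picture's height over the tangent of half this angle, whatever the lens; pixels are square), "cx", "cy" (the principal point, pixels), "extrinsics" (4x4, takes a point from world to camera coordinates). Camera axes: x right, y up, looking along -z (the intrinsics and any distortion apply to the point x, -y, -z); pixel columns grow to the right and rows downward; lengths in m; the calibration is good to about 2 mm. A picture is of the moment at which its call begins. get_calibration takes no time and is no camera call.
- env.close_job(): hands the job in, once; it reports no verdict.
Trained networks look in the newest picture that a camera, given by its name, has taken for a name from the list of things; names that differ only in an ending like _2 or _b are one class to them, and where a whole thing is asked for, a point or a joint stands for the part that bears it (a point fixed in the world has none). Each returns a list of dicts, best first, with "conf" (0 to 1); they miss things now and then, are a little off and sometimes report something else, mostly with a low value. They report only what shows in the picture. A call takes as long as a camera call. They do not tell look-alikes from the thing itself.
- env.silhouettes(camera, name): "region" (420x560 bool, what is visible of it) and "point" ([row, column] in pixels, amid what is visible of it).
- env.tip_of(camera, name): "point" ([row, column] in pixels: a listed point, or the origin of a listed thing).
The state is a dict: "time_s": time; "q": joint angles; "qvel": joint speeds; "joint_efforts": joint torques, N m; "position": TCP position; "tool_rot": TCP orientation; "ft_force": force on the tool from outside, world axes, zero at the start; "wrist_torque": the same for the moment, N m; "grip_width": finger opening in m.
Only numpy, scipy, OpenCV 4.12 (cv2) and the standard library are available. Lean on these libraries where they do the work, as an engineer would, in place of code of your own. Each camera call takes 0.05 s, during which the arm holds its last target.

## Working session

There is one attempt and no reset: what is moved stays moved. The work goes in short steps, Python scripts to look and compute and a tool call to move; the robot and the scene stay as the last step left them, time stands still between calls to the robot, and variables do not carry over. Pictures are saved under pics/ and viewed, and the job is handed in when it is done.

Besides the shell and the picture viewer there is one more tool, called as name(argument=value, ...) on one line, values as JSON. move_arm: Moves the arm, as the interface text tells. Its arguments: {"type":"object","properties":{"moves":{"type":"array"},"grip":{"type":"number"},"grip_force":{"type":"number"}},"required":["moves"]}

```bash
ls; mkdir -p pics
python3 - <<'E'
from rig import env
import cv2
for n in("side","top"):
    cv2.imwrite(f"pics/{n}0.png",env.get_image(n)[:,:,::-1])
    c=env.get_calibration(n);print(n,c)
    for t in("round_top","square_top","roller_top"):
        print(t,[(x['point'],round(x['conf'],2)) for x in env.tip_of(n,t)])
o=env.observe();print(o['time_s'],o['position'],o['tool_rot'],o['ft_force'],o['grip_width'])
E
```

```text
pics
side {'fovy': 49.618419009178346, 'cx': 282.17805461999365, 'cy': 209.78277187736154, 'extrinsics': array([[-0.70621872, -0.70796335, -0.00655892,  0.29697403],
       [ 0.38548727, -0.39227481,  0.83517665, -0.30085239],
       [-0.59384736,  0.58728901,  0.54994267, -0.68680685],
       [ 0.        ,  0.        ,  0.        ,  1.        ]])}
round_top [([149.8, 328.5], 0.57), ([167.6, 302.4], 0.42)]
square_top [([232.3, 141.2], 0.45)]
roller_top [([187.4, 217.6], 0.6), ([324.1, 259.0], 0.56)]
top {'fovy': 51.38169856689463, 'cx': 277.094027423212, 'cy': 210.4900174725573, 'extrinsics': array([[ 4.22338559e-03, -9.99991040e-01, -2.88023315e-04,
        -9.03113974e-02],
       [ 9.92111195e-01,  4.15401828e-03,  1.25292143e-01,
        -4.88692832e-01],
       [-1.25289824e-01, -8.14908184e-04,  9.92119850e-01,
        -1.09994483e+00],
       [ 0.00000000e+00,  0.00000000e+00,  0.00000000e+00,
         1.00000000e+00]])}
round_top [([239.8, 406.1], 0.64), ([190.6, 310.4], 0.53), ([144.7, 400.9], 0.43)]
square_top [([167.7, 153.0], 0.48)]
roller_top [([171.8, 226.4], 0.66), ([289.2, 167.3], 0.53)]
0.4 [ 0.21001638 -0.5082682   0.23123049] [[ 9.24214615e-01  3.81873465e-01 -4.03656663e-05]
 [ 3.81873466e-01 -9.24214595e-01  1.95678872e-04]
 [ 3.74180311e-05 -1.96263850e-04 -9.99999980e-01]] [-0.07603733  0.39301824  0.4823823 ] 0.08579572500384115
```

View pics/side0.png

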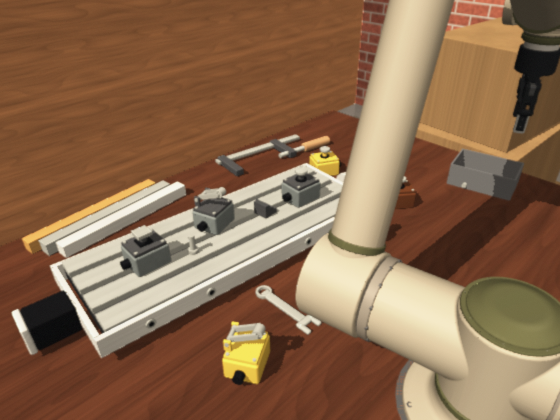

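View pics/top0.png

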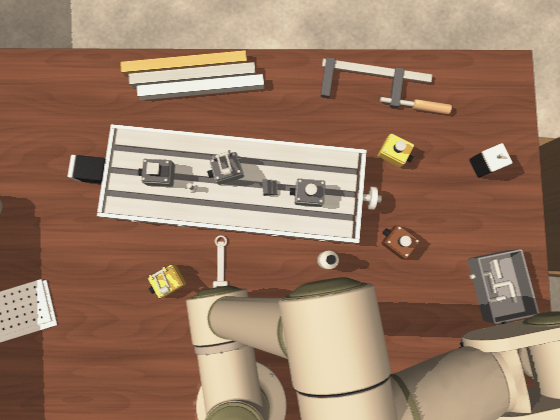

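Side view: grey round switch at about (col 301, row 180), grey roller at (213, 205), grey square at (145, 245). Top view candidates are as follows.
- **Round:** grey (310,190) is the one wanted. Yellow (398,148) and brown (405,240) are look-alikes.
- **Roller:** grey (226,168) is the one wanted. Yellow (166,283) is a look-alike.
- **Square:** grey (155,170) is the only one.

Next I check the choice in a crop and triangulate.

```bash
cat > h.py <<'E'
from rig import env
import numpy as np, cv2
def P(n):
    c=env.get_calibration(n);f=210/np.tan(np.radians(c['fovy']/2))
    K=np.array([[f,0,c['cx']],[0,f,c['cy']],[0,0,1]])
    return K@np.diag([1,-1,-1])@np.array(c['extrinsics'])[:3]
def proj(n,X):
    p=P(n)@np.append(X,1);return p[:2]/p[2]
def tri(a,b): # (row,col) side, top
    X=cv2.triangulatePoints(P('side'),P('top'),np.array(a[::-1],float).reshape(2,1),np.array(b[::-1],float).reshape(2,1))[:,0]
    return X[:3]/X[3]
def onz(n,rc,z):
    p=P(n);u,v=rc[1],rc[0]
    A=np.array([p[0]-u*p[2],p[1]-v*p[2]]);return np.append(np.linalg.solve(A[:,:2],-(A[:,2]*z+A[:,3])),z)
E
python3 - <<'E'
from h import *
S=cv2.imread('pics/side0.png');T=cv2.imread('pics/top0.png')
a=cv2.resize(S[155:285,110:350],None,fx=3.3,fy=3.3,interpolation=3);b=cv2.resize(T[120:245,95:385],None,fx=2.75,fy=2.75,interpolation=3)
cv2.imwrite('pics/cs.png',a);cv2.imwrite('pics/ct.png',b)
for nm,s,t,z in(('round',(167.6,302.4),(190.6,310.4),.146),('square',(232.3,141.2),(167.7,153),.146),('roller',(187.4,217.6),(171.8,226.4),.164)):
    print(nm,tri(s,t).round(4),onz('side',s,z).round(4),onz('top',t,z).round(4))
E
```

```text
round [ 0.5205 -0.1651  0.1544] [ 0.5315 -0.1766  0.146 ] [ 0.5217 -0.166   0.146 ]
square [0.5764 0.2061 0.1415] [0.5711 0.2091 0.146 ] [0.5748 0.2041 0.146 ]
roller [0.5643 0.032  0.1676] [0.5736 0.0304 0.164 ] [0.5618 0.029  0.164 ]
```

View pics/cs.png

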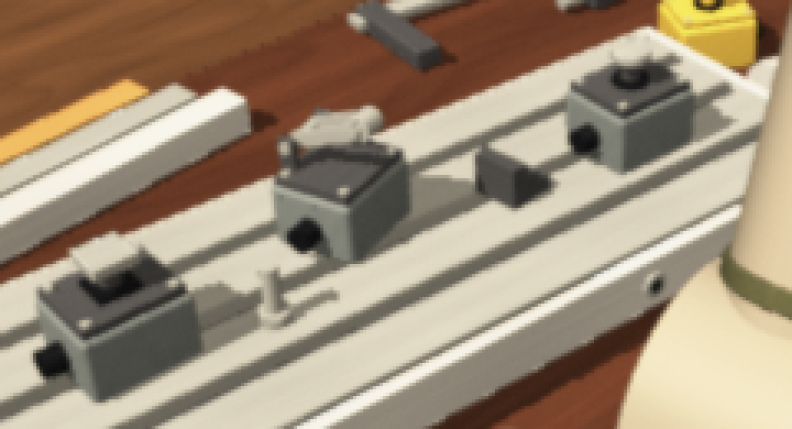

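View pics/ct.png

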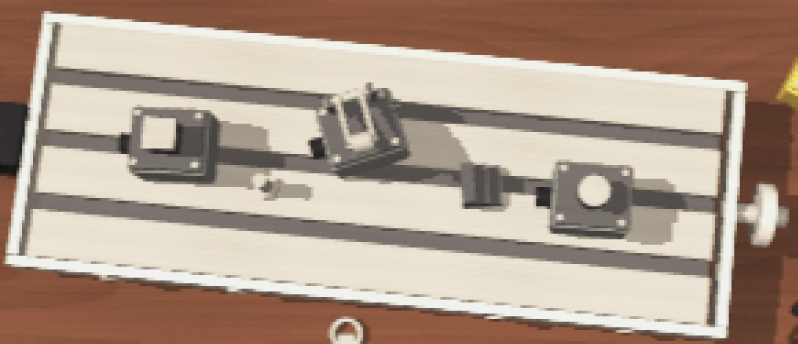

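Run:
```python
from h import *
S=cv2.imread('pics/side0.png');T=cv2.imread('pics/top0.png')
a=cv2.resize(S[175:240,185:245],None,fx=7,fy=7,interpolation=2);b=cv2.resize(T[142:192,200:256],None,fx=7,fy=7,interpolation=2)
c=np.zeros((460,830,3),np.uint8);c[:a.shape[0],:a.shape[1]]=a;c[:b.shape[0],430:430+b.shape[1]]=b
cv2.imwrite('pics/cr.png',c[:,:800+22][:,:800]if 0 else c[:, :800+0])
for nm,s,t,z in(('round',(170.2,301.8),(189.1,311.4),.146),('square',(232.9,142.4),(168,153.5),.146)):
    print(nm,tri(s,t).round(4),onz('side',s,z).round(4),onz('top',t,z).round(4))
for n in('side','top'):
  for k in('round_switch','square_switch','roller_switch'):
    for d in env.tip_of(n,k): print(n,k,d['point'],round(d['conf'],2),onz(n,d['point'],.07).round(4))
```

```text
round [ 0.5256 -0.1684  0.1448] [ 0.5241 -0.1667  0.146 ] [ 0.5253 -0.1684  0.146 ]
square [0.5756 0.2049 0.14  ] [0.5679 0.2085 0.146 ] [0.5741 0.2029 0.146 ]
side round_switch [204.8, 394.1] 0.8 [ 0.3564 -0.2966  0.07  ]
side round_switch [199.6, 299.7] 0.72 [ 0.525  -0.1623  0.07  ]
side square_switch [262.6, 147.5] 0.94 [0.5773 0.2071 0.07  ]
side roller_switch [222.6, 214.9] 0.88 [0.5915 0.0338 0.07  ]
side roller_switch [364.5, 246.0] 0.82 [0.2668 0.2283 0.07  ]
top round_switch [196.3, 310.0] 0.84 [ 0.5203 -0.1707  0.07  ]
top round_switch [242.8, 397.9] 0.81 [ 0.4047 -0.3878  0.07  ]
top round_switch [154.7, 390.4] 0.7 [ 0.6282 -0.3755  0.07  ]
top square_switch [175.6, 161.0] 0.64 [0.5717 0.2052 0.07  ]
top roller_switch [169.2, 226.7] 0.68 [0.5889 0.0396 0.07  ]
top roller_switch [281.1, 165.8] 0.63 [0.3086 0.1836 0.07  ]
top roller_switch [172.1, 228.5] 0.19 [0.5814 0.035  0.07  ]
```

View pics/cr.png

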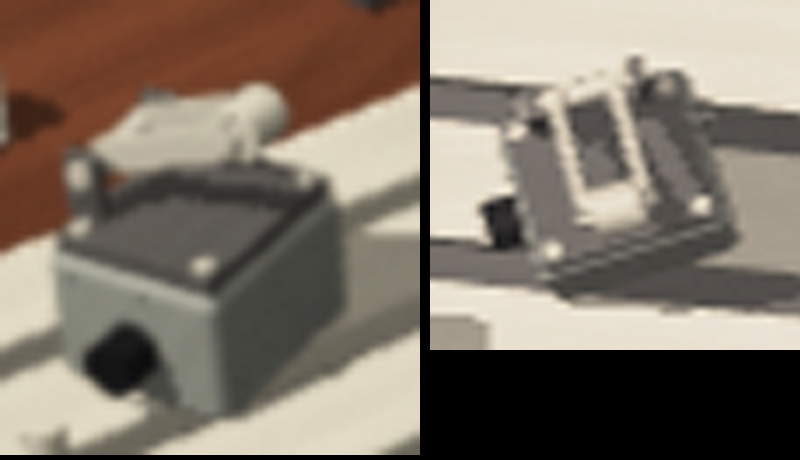

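The roller sits at the lower end of the arm in the top view (226,171), with the hinge at the far (+x) side. The grey boxes on the table are the targets. I'll go above the round cap with the fingers shut.

move_arm(moves=[[26, -12, 0, 0], [53, -24, 0, 0], [79, -36, 0, 0], [105, -48, 0, 0], [132, -61, 0, 0], [158, -73, 0, 0], [184, -85, 0, 0], [210, -97, 0, 0], [237, -109, 0, 0], [263, -121, 0, 0], [289, -133, 0, 0], [316, -145, 0, 0], [342, -158, 0, 0], [368, -170, 0, 0], [395, -182, 0, 0], [410, -189, 0, 0], [421, -194, 0, 0], [421, -194, 20, 0], [421, -194, 40, 0], [421, -194, 50, 0]], grip=1, grip_force=20)

```text
time_s: 2.7
position: [0.5245, -0.1682, 0.1798]
tool_rot: [[0.924, 0.382, -0.002], [0.382, -0.924, 0.001], [-0.001, -0.002, -1.0]]
ft_force: [-0.3, 0.0, -0.2]
grip_width: -0.0001
```

move_arm(moves=[[0, 0, 0, 0], [0, 0, 0, 0]])

```text
time_s: 2.9
position: [0.5253, -0.1686, 0.182]
tool_rot: [[0.924, 0.382, 0.001], [0.382, -0.924, -0.001], [0.001, 0.001, -1.0]]
ft_force: [0.1, -0.6, -0.3]
grip_width: 0.0002
```

Run:
```python
from h import *
o=env.observe();print(o['time_s'],o['position'],o['tool_rot'].round(3),o['ft_force'],o['grip_width'])
ims=[]
for n in('side','top'):
    im=env.get_image(n)[:,:,::-1].copy()
    u,v=proj(n,o['position']);print(n,u,v)
    c=proj(n,np.array([.525,-.168,.146]));print(c)
    x,y=int(c[0])-28,int(c[1])-35
    k=cv2.resize(im[y:y+56,x:x+56],None,fx=7,fy=7,interpolation=2)
    for q,col in((( u,v),(0,0,255)),(c,(0,255,0))): cv2.circle(k,(int((q[0]-x+.5)*7),int((q[1]-y+.5)*7)),3,col,-1)
    ims.append(k)
cv2.imwrite('pics/a1.png',np.hstack(ims))
```

```text
2.9 [ 0.52527896 -0.16861622  0.18204098] [[ 0.924  0.382  0.001]
 [ 0.382 -0.924 -0.001]
 [ 0.001  0.001 -1.   ]] [ 0.14002909 -0.6007712  -0.30790461] 0.00023332139195689116
side 302.3013259283452 155.22362315806416
[301.91828055 169.86118383]
top 312.75545282980215 186.31513202380114
[311.24782276 189.20959604]
```

View pics/a1.png

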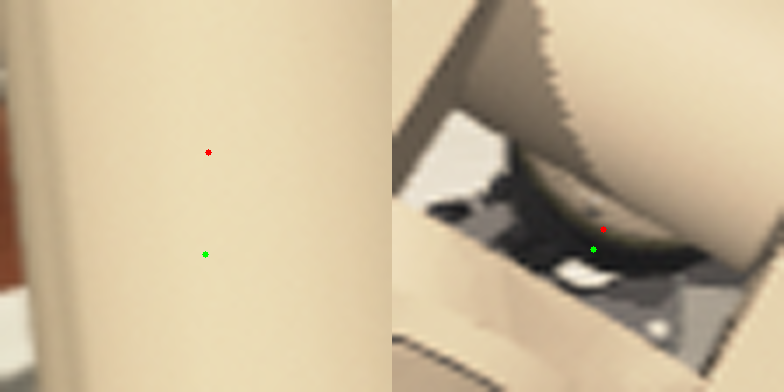

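move_arm(moves=[[0, 0, 10, 0], [0, 0, 20, 0], [0, 0, 27, 0], [0, 0, 30, 0], [0, 0, 32, 0], [0, 0, 32, 0], [0, 0, 32, 0]])

```text
time_s: 3.7
position: [0.5252, -0.1683, 0.1496]
tool_rot: [[0.924, 0.382, 0.0], [0.382, -0.924, -0.0], [0.0, 0.0, -1.0]]
ft_force: [0.6, 0.1, 1.4]
grip_width: -0.0002
```

move_arm(moves=[[0, 0, 0.5, 0], [0, 0, 1, 0], [0, 0, 1.5, 0], [0, 0, 2, 0], [0, 0, 2, 0]])

```text
time_s: 4.2
position: [0.525, -0.1682, 0.1473]
tool_rot: [[0.924, 0.382, -0.0], [0.382, -0.924, 0.0], [-0.0, -0.0, -1.0]]
ft_force: [1.1, -0.1, 0.8]
grip_width: 0.0001
```

move_arm(moves=[[0, 0, 0.5, 0], [0, 0, 1, 0], [0, 0, 1.5, 0], [0, 0, 2, 0], [0, 0, 2, 0]])

```text
time_s: 4.7
position: [0.525, -0.1683, 0.1453]
tool_rot: [[0.924, 0.382, 0.0], [0.382, -0.924, -0.0], [0.0, 0.0, -1.0]]
ft_force: [-0.5, -0.1, 1.4]
grip_width: 0.0003
```

move_arm(moves=[[0, 0, 0.5, 0], [0, 0, 1, 0], [0, 0, 1.5, 0], [0, 0, 2, 0], [0, 0, 2, 0]])

```text
time_s: 5.2
position: [0.525, -0.1683, 0.1433]
tool_rot: [[0.924, 0.382, 0.0], [0.382, -0.924, -0.0], [0.0, 0.0, -1.0]]
ft_force: [-0.6, 0.2, 1.5]
grip_width: -0.0
```

move_arm(moves=[[0, 0, 0.5, 0], [0, 0, 1, 0], [0, 0, 1.5, 0], [0, 0, 2, 0], [0, 0, 2, 0]])

```text
time_s: 5.7
position: [0.525, -0.1683, 0.1413]
tool_rot: [[0.924, 0.382, 0.0], [0.382, -0.924, 0.0], [0.0, -0.0, -1.0]]
ft_force: [-1.0, 0.9, 1.5]
grip_width: -0.0001
```

move_arm(moves=[[0, 0, 0.5, 0], [0, 0, 1, 0], [0, 0, 1.5, 0], [0, 0, 2, 0], [0, 0, 2, 0]])

```text
time_s: 6.2
position: [0.525, -0.1683, 0.1392]
tool_rot: [[0.924, 0.382, -0.0], [0.382, -0.924, 0.0], [0.0, -0.0, -1.0]]
ft_force: [0.4, 0.0, 2.2]
grip_width: -0.0002
```

move_arm(moves=[[0, 0, 0.5, 0], [0, 0, 1, 0], [0, 0, 1.5, 0], [0, 0, 2, 0], [0, 0, 2, 0]])

```text
time_s: 6.7
position: [0.525, -0.1682, 0.1373]
tool_rot: [[0.924, 0.382, 0.0], [0.382, -0.924, 0.0], [0.0, -0.0, -1.0]]
ft_force: [-0.6, -0.5, 2.3]
grip_width: -0.0
```

Run:
```python
from h import *
for i in range(4):
    im=env.get_image('top' if i%2 else 'side')[:,:,::-1]
    if i<2: cv2.imwrite(f'pics/b{i}.png',im)
    o=env.observe();print(o['position'].round(4),o['ft_force'].round(2),o['wrist_torque'].round(3))
c=cv2.resize(cv2.imread('pics/b1.png')[150:230,270:350],None,fx=7,fy=7,interpolation=2);cv2.imwrite('pics/b1c.png',c)
```

```text
[ 0.5251 -0.1682  0.1373] [-0.38 -0.29  2.91] [0.014 0.032 0.011]
[ 0.525  -0.1682  0.1373] [0.61 0.05 1.87] [-0.     0.045 -0.001]
[ 0.525  -0.1682  0.1373] [ 0.78 -0.08  1.32] [ 0.044  0.027 -0.04 ]
[ 0.525  -0.1683  0.1373] [0.29 0.82 2.13] [-0.006  0.091  0.01 ]
```

View pics/b1c.png

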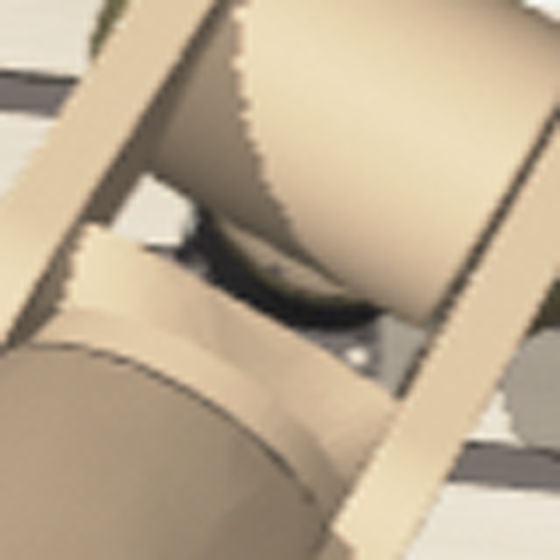

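move_arm(moves=[[0, 0, 0.5, 0], [0, 0, 1, 0], [0, 0, 1.5, 0], [0, 0, 2, 0], [0, 0, 2, 0]])

```text
time_s: 7.4
position: [0.525, -0.1683, 0.1353]
tool_rot: [[0.924, 0.382, -0.0], [0.382, -0.924, 0.0], [-0.0, -0.0, -1.0]]
ft_force: [-0.4, 0.6, 2.5]
grip_width: 0.0
```

move_arm(moves=[[0, 0, 0.5, 0], [0, 0, 1, 0], [0, 0, 1, 0]])

```text
time_s: 7.7
position: [0.525, -0.1682, 0.1343]
tool_rot: [[0.924, 0.382, -0.0], [0.382, -0.924, 0.0], [-0.0, -0.0, -1.0]]
ft_force: [-1.0, 0.5, 2.3]
grip_width: -0.0001
```

move_arm(moves=[[0, 0, 0.5, 0], [0, 0, 1, 0], [0, 0, 1, 0]])

```text
time_s: 8.0
position: [0.525, -0.1683, 0.1333]
tool_rot: [[0.924, 0.382, -0.0], [0.382, -0.924, 0.0], [-0.0, -0.0, -1.0]]
ft_force: [0.8, 0.9, 1.7]
grip_width: -0.0002
```

move_arm(moves=[[0, 0, 0.5, 0], [0, 0, 1, 0], [0, 0, 1, 0]])

```text
time_s: 8.3
position: [0.5251, -0.1683, 0.1324]
tool_rot: [[0.924, 0.382, 0.0], [0.382, -0.924, -0.0], [0.0, 0.0, -1.0]]
ft_force: [0.2, -0.2, 3.3]
grip_width: -0.0002
```

move_arm(moves=[[0, 0, 0.5, 0], [0, 0, 1, 0], [0, 0, 1, 0]])

```text
time_s: 8.6
position: [0.5251, -0.1683, 0.1314]
tool_rot: [[0.924, 0.382, 0.0], [0.382, -0.924, -0.0], [0.0, 0.0, -1.0]]
ft_force: [-0.6, 0.2, 5.0]
grip_width: -0.0
```

move_arm(moves=[[0, 0, -2, 0], [0, 0, -6, 0], [0, 0, -15, 0], [0, 0, -35, 0], [0, 0, -55, 0], [0, 0, -70, 0], [16, -27, -70, 0], [32, -54, -70, 0], [47, -81, -70, 0], [63, -108, -70, 0], [79, -135, -70, 0], [94, -162, -70, 0], [110, -189, -70, 0], [126, -216, -70, 0], [141, -243, -70, 0], [157, -270, -70, 0], [170, -294, -70, 0], [180, -312, -70, 0], [188, -325, -70, 0], [188, -325, -70, 0]])

```text
time_s: 10.6
position: [0.5747, 0.2052, 0.2014]
tool_rot: [[0.924, 0.384, 0.0], [0.384, -0.924, 0.0], [0.0, -0.0, -1.0]]
ft_force: [-0.7, 0.4, 0.2]
grip_width: -0.0003
```

Run:
```python
from h import *
for n in('side','top'):
    cv2.imwrite(f'pics/c{n}.png',env.get_image(n)[:,:,::-1])
for i in range(1): 
    o=env.observe();print(o['time_s'],o['position'].round(4),o['ft_force'].round(2))
S=cv2.imread('pics/cside.png');T=cv2.imread('pics/ctop.png')
S0=cv2.imread('pics/side0.png');T0=cv2.imread('pics/top0.png')
f=lambda I,y,x:cv2.resize(I[y:y+55,x:x+55],None,fx=5,fy=5,interpolation=2)
cv2.imwrite('pics/c.png',np.vstack([np.hstack([f(S0,155,275),f(T0,165,285)]),np.hstack([f(S,155,275),f(T,165,285)])]))
```

```text
10.7 [0.5747 0.2034 0.2013] [ 0.28  0.33 -0.41]
```

View pics/c.png

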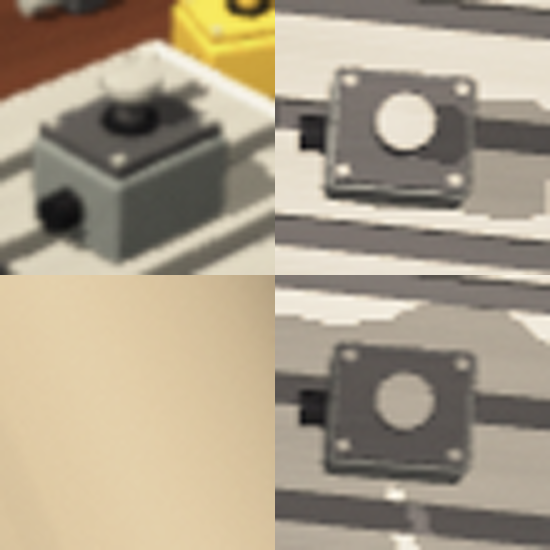

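View pics/cside.png

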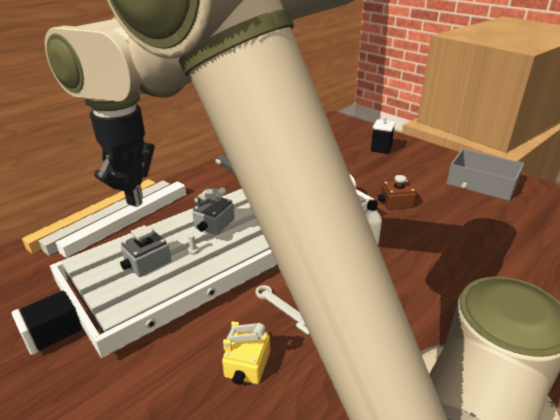

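Run:
```python
from h import *
for z in(.146,.134): print(proj('top',np.array([.525,-.168,z])).round(2))
def cen(fn,y0,x0,h,w,fr):
    I=cv2.imread(fn,0)[y0:y0+h,x0:x0+w].astype(float)
    lo,hi=np.percentile(I,30),I[h//2-2:h//2+2,w//2-2:w//2+2].mean()
    W=np.clip((I-lo)/(hi-lo),0,1);W[W<.25]=0
    n,l,st,c=cv2.connectedComponentsWithStats((W>0).astype(np.uint8));k=l[h//2,w//2];W=W*(l==k)
    yy,xx=np.mgrid[:h,:w];return (W*xx).sum()/W.sum()+x0,(W*yy).sum()/W.sum()+y0,W.sum()
for fn in('pics/top0.png','pics/ctop.png'): print(cen(fn,180,302,18,18,0))
o=env.observe();print(proj('side',o['position']),proj('side',np.array([o['position'][0],o['position'][1],.146])))
S=cv2.imread('pics/cside.png');cv2.imwrite('pics/d.png',cv2.resize(S[150:280,80:210],None,fx=4.5,fy=4.5,interpolation=2))
```

```text
[311.25 189.21]
[310.86 190.09]
(np.float64(310.6294184466668), np.float64(188.73292202151592), np.float64(99.54988913525499))
(np.float64(310.51517274998474), np.float64(189.65715069160927), np.float64(96.82005899705015))
[137.43529624 204.64560097] [142.95236322 230.18244797]
```

View pics/d.png

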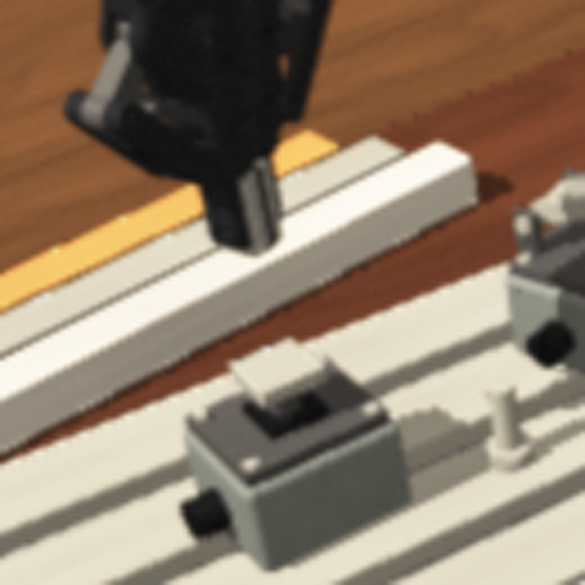

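Round cap: its top-view centroid moved down 0.92 px, against 0.88 px predicted for full 12 mm travel. The force rose at the stop and the box has not moved. Now the square cap: the side view suggests the tip is slightly far in x, so I'll descend with a small correction and look.

move_arm(moves=[[-2, -1, 15, 0], [-4, -1, 30, 0], [-4, -1, 42, 0], [-4, -1, 48, 0], [-4, -1, 50, 0], [-4, -1, 50, 0], [-4, -1, 50, 0]])

```text
time_s: 11.4
position: [0.5709, 0.2033, 0.1519]
tool_rot: [[0.924, 0.382, 0.001], [0.382, -0.924, 0.0], [0.001, 0.0, -1.0]]
ft_force: [0.3, 0.1, 0.3]
grip_width: -0.0004
```

Run:
```python
from h import *
S=env.get_image('side')[:,:,::-1]
T=env.get_image('top')[:,:,::-1]
o=env.observe();print(o['time_s'],o['position'].round(4),o['ft_force'].round(2),proj('side',o['position']),proj('top',o['position']))
f=lambda I,y,x:cv2.resize(I[y:y+80,x:x+80],None,fx=5,fy=5,interpolation=2)
cv2.imwrite('pics/e.png',np.hstack([f(S,190,100),f(T,130,115)]))
```

```text
11.5 [0.5708 0.2034 0.1518] [1.14 0.21 0.29] [143.53480466 228.42695561] [152.54198079 168.80776159]
```

View pics/e.png

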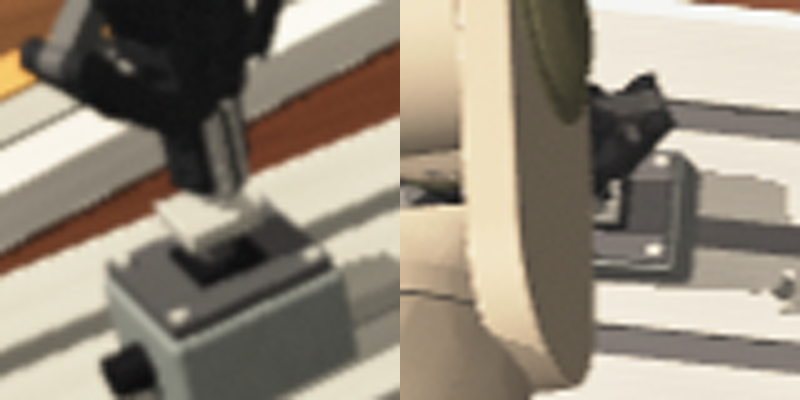

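move_arm(moves=[[-1, -2, 0, 0], [-1, -3, 1, 0], [-1, -3, 2, 0], [-1, -3, 3, 0], [-1, -3, 4, 0], [-1, -3, 4.5, 0], [-1, -3, 5, 0], [-1, -3, 5.5, 0], [-1, -3, 6, 0], [-1, -3, 6.5, 0], [-1, -3, 7, 0], [-1, -3, 7.5, 0], [-1, -3, 8, 0], [-1, -3, 8, 0]])

```text
time_s: 12.9
position: [0.5686, 0.2057, 0.1435]
tool_rot: [[0.924, 0.382, 0.0], [0.382, -0.924, 0.0], [0.0, 0.0, -1.0]]
ft_force: [-0.9, 0.0, 3.0]
grip_width: 0.0002
```

move_arm(moves=[[0, 0, 0.5, 0], [0, 0, 1, 0], [0, 0, 1.5, 0], [0, 0, 2, 0], [0, 0, 2.5, 0], [0, 0, 3, 0], [0, 0, 3.5, 0], [0, 0, 4, 0], [0, 0, 4.5, 0], [0, 0, 5, 0], [0, 0, 5, 0]])

```text
time_s: 14.0
position: [0.5685, 0.2057, 0.1383]
tool_rot: [[0.924, 0.382, -0.0], [0.382, -0.924, -0.0], [-0.0, -0.0, -1.0]]
ft_force: [-1.1, -0.2, 1.8]
grip_width: 0.0003
```

Run:
```python
from h import *
S=env.get_image('side')[:,:,::-1]
o=env.observe();print(o['time_s'],o['position'].round(4),o['ft_force'].round(2))
cv2.imwrite('pics/f.png',cv2.resize(S[190:270,100:180],None,fx=6,fy=6,interpolation=2))
```

```text
14.05 [0.5685 0.2057 0.1383] [-1.21 -0.49  2.54]
```

View pics/f.png

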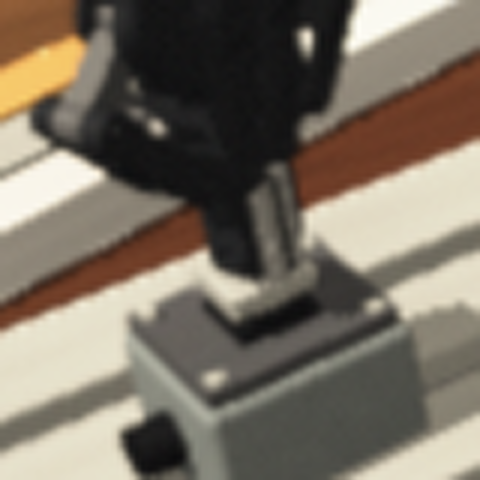

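The finger is centred on the square cap and the cap is going in. I'll continue to the stop.

move_arm(moves=[[0, 0, 0.5, 0], [0, 0, 1, 0], [0, 0, 1.5, 0], [0, 0, 2, 0], [0, 0, 2.5, 0], [0, 0, 3, 0], [0, 0, 3.5, 0], [0, 0, 4, 0], [0, 0, 4.5, 0], [0, 0, 5, 0], [0, 0, 5, 0]])

```text
time_s: 15.15
position: [0.5685, 0.2057, 0.1332]
tool_rot: [[0.924, 0.382, -0.0], [0.382, -0.924, 0.0], [-0.0, -0.0, -1.0]]
ft_force: [-0.8, -0.0, 3.2]
grip_width: 0.0
```

move_arm(moves=[[0, 0, 0.5, 0], [0, 0, 1, 0], [0, 0, 1, 0]])

```text
time_s: 15.45
position: [0.5685, 0.2057, 0.1324]
tool_rot: [[0.924, 0.382, 0.0], [0.382, -0.924, 0.0], [0.0, -0.0, -1.0]]
ft_force: [0.1, -1.1, 2.7]
grip_width: -0.0001
```

move_arm(moves=[[0, 0, 0.5, 0], [0, 0, 0.5, 0], [0, 0, 0.5, 0]])

```text
time_s: 15.75
position: [0.5686, 0.2057, 0.1319]
tool_rot: [[0.924, 0.382, 0.0], [0.382, -0.924, 0.0], [0.0, 0.0, -1.0]]
ft_force: [-1.6, -0.6, 3.8]
grip_width: 0.0003
```

move_arm(moves=[[0, 0, -2, 0], [0, 0, -6, 0], [0, 0, -15, 0], [0, 0, -35, 0], [0, 0, -55, 0], [0, 0, -70, 0], [-10, 20, -70, 0], [-20, 42, -70, 0], [-32, 66, -70, 0], [-44, 92, -70, 0], [-55, 116, -70, 0], [-65, 136, -70, 0], [-72, 152, -70, 0], [-76, 160, -70, 0], [-76, 160, -65, 0], [-76, 160, -60, 0], [-76, 160, -60, 0]])

```text
time_s: 17.45
position: [0.559, 0.0297, 0.1909]
tool_rot: [[0.924, 0.383, -0.002], [0.383, -0.924, 0.001], [-0.002, -0.001, -1.0]]
ft_force: [-0.1, -0.2, 0.4]
grip_width: -0.0
```

Run:
```python
from h import *
S=env.get_image('side')[:,:,::-1]
T=env.get_image('top')[:,:,::-1]
cv2.imwrite('pics/gs.png',S);cv2.imwrite('pics/gt.png',T)
o=env.observe();print(o['time_s'],o['position'].round(4),o['ft_force'].round(2),proj('side',o['position']),proj('top',o['position']))
f=lambda I,y,x:cv2.resize(I[y:y+110,x:x+130],None,fx=3,fy=3,interpolation=2)
S0=cv2.imread('pics/side0.png');T0=cv2.imread('pics/top0.png')
cv2.imwrite('pics/g.png',np.vstack([np.hstack([f(S,165,110),f(T,120,120)]),np.hstack([f(S0,165,110)[:270],f(T0,120,120)[:270]])]))
```

```text
17.55 [0.5593 0.0295 0.1916] [0.57 0.21 0.71] [221.26345481 177.75185994] [224.74292559 170.25100828]
```

View pics/g.png

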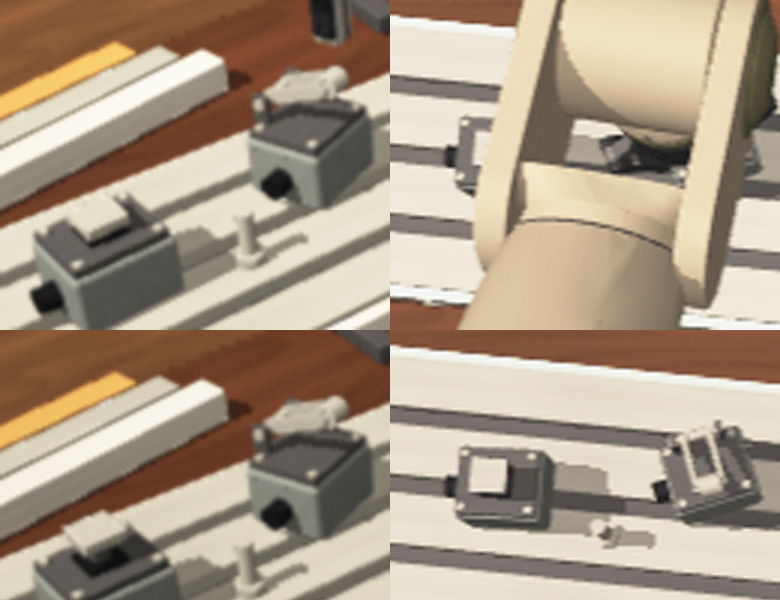

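The square cap is clearly down and its box has not moved. Now I'll zoom in on the fingertip over the roller.

Run:
```python
from h import *
S=cv2.imread('pics/gs.png')
k=cv2.resize(S[155:225,185:265],None,fx=8,fy=8,interpolation=2)
p=np.array([.5593,.0295,.1916])
for z,c in((.1916,(0,0,255)),(.164,(0,255,0))):
    p[2]=z;u,v=proj('side',p);cv2.circle(k,(int((u+.5-185)*8),int((v+.5-155)*8)),3,c,-1)
cv2.imwrite('pics/h.png',k)
```

```text
(no output)
```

View pics/h.png

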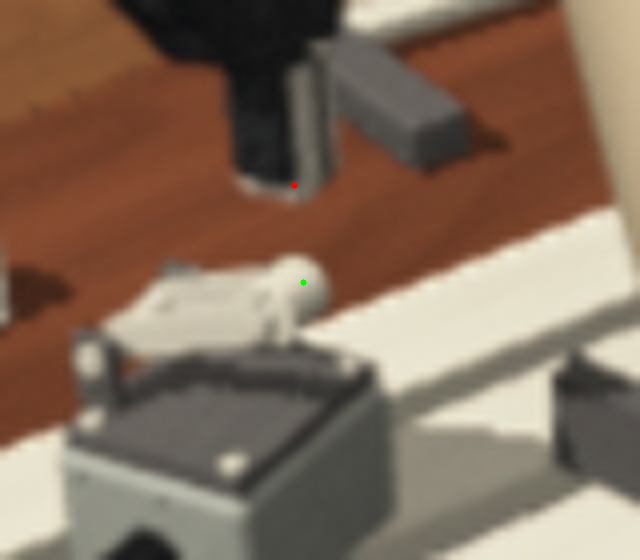

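move_arm(moves=[[0, 0, 8, 0], [0, 0, 16, 0], [0, 0, 21, 0], [0, 0, 24, 0], [0, 0, 25, 0], [0, 0, 26, 0], [0, 0, 27, 0], [0, 0, 28, 0], [0, 0, 28.5, 0], [0, 0, 29, 0], [0, 0, 29.5, 0], [0, 0, 30, 0], [0, 0, 30.5, 0], [0, 0, 31, 0], [0, 0, 31, 0]])

```text
time_s: 19.05
position: [0.5594, 0.0288, 0.1609]
tool_rot: [[0.924, 0.382, 0.0], [0.382, -0.924, -0.0], [0.0, 0.0, -1.0]]
ft_force: [0.7, 0.6, 2.0]
grip_width: 0.0001
```

Run:
```python
from h import *
S=env.get_image('side')[:,:,::-1]
o=env.observe();print(o['time_s'],o['position'].round(4),o['ft_force'].round(2))
cv2.imwrite('pics/i.png',cv2.resize(S[155:225,185:265],None,fx=8,fy=8,interpolation=2))
```

```text
19.1 [0.5594 0.0288 0.1609] [-0.04 -0.28  1.79]
```

View pics/i.png

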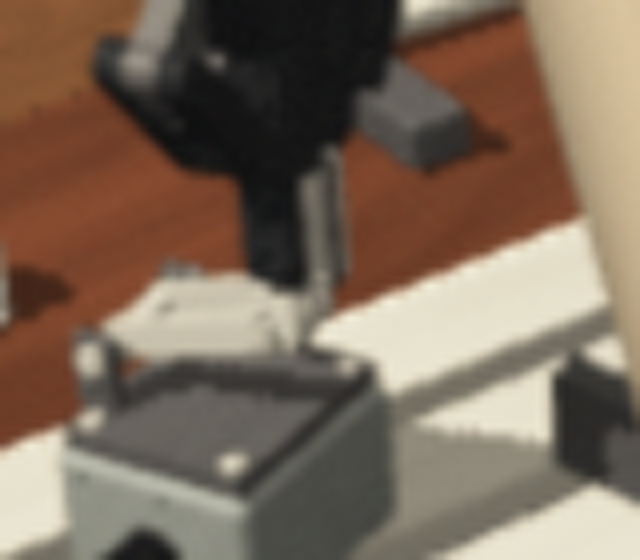

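move_arm(moves=[[0, 0, 0.5, 0], [0, 0, 1, 0], [0, 0, 1.5, 0], [0, 0, 2, 0], [0, 0, 2.5, 0], [0, 0, 3, 0], [0, 0, 3.5, 0], [0, 0, 4, 0], [0, 0, 4.5, 0], [0, 0, 5, 0], [0, 0, 5, 0]])

```text
time_s: 20.2
position: [0.5594, 0.0288, 0.1557]
tool_rot: [[0.924, 0.382, -0.0], [0.382, -0.924, 0.0], [-0.0, -0.0, -1.0]]
ft_force: [-0.6, -0.1, 2.5]
grip_width: 0.0003
```

move_arm(moves=[[0, 0, 0.5, 0], [0, 0, 1, 0], [0, 0, 1.5, 0], [0, 0, 2, 0], [0, 0, 2.5, 0], [0, 0, 3, 0], [0, 0, 3.5, 0], [0, 0, 4, 0], [0, 0, 4, 0]])

```text
time_s: 21.1
position: [0.5594, 0.0288, 0.1517]
tool_rot: [[0.924, 0.382, -0.0], [0.382, -0.924, 0.0], [-0.0, -0.0, -1.0]]
ft_force: [0.6, -0.2, 2.5]
grip_width: 0.0001
```

Run:
```python
from h import *
S=env.get_image('side')[:,:,::-1]
o=env.observe();print(o['time_s'],o['position'].round(4),o['ft_force'].round(2))
cv2.imwrite('pics/j.png',cv2.resize(S[155:225,185:265],None,fx=8,fy=8,interpolation=2))
```

```text
21.15 [0.5594 0.0288 0.1518] [-0.21 -1.04  1.16]
```

View pics/j.png

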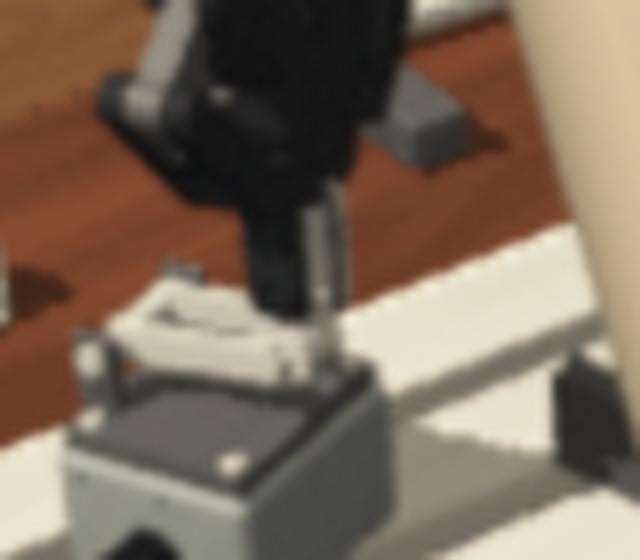

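move_arm(moves=[[0, 0, 0.5, 0], [0, 0, 1, 0], [0, 0, 1.5, 0], [0, 0, 2, 0], [0, 0, 2, 0]])

```text
time_s: 21.65
position: [0.5594, 0.0288, 0.1497]
tool_rot: [[0.924, 0.382, -0.0], [0.382, -0.924, 0.0], [-0.0, -0.0, -1.0]]
ft_force: [-0.0, -0.2, 2.5]
grip_width: 0.0002
```

move_arm(moves=[[0, 0, 0.5, 0], [0, 0, 1, 0], [0, 0, 1, 0]])

```text
time_s: 21.95
position: [0.5594, 0.0288, 0.1488]
tool_rot: [[0.924, 0.382, -0.0], [0.382, -0.924, -0.0], [-0.0, -0.0, -1.0]]
ft_force: [-0.4, 0.3, 3.0]
grip_width: 0.0
```

move_arm(moves=[[0, 0, -2, 0], [0, 0, -6, 0], [0, 0, -15, 0], [0, 0, -35, 0], [0, 0, -60, 0], [0, 0, -82, 0], [0, 0, -90, 0], [-20, 14, -90, 0], [-50, 34, -90, 0], [-85, 58, -90, 0], [-120, 83, -90, 0], [-155, 107, -90, 0], [-190, 131, -90, 0], [-225, 155, -90, 0], [-260, 179, -90, 0], [-295, 203, -90, 0], [-330, 227, -90, 0], [-365, 251, -90, 0], [-400, 275, -90, 0], [-420, 289, -90, 0]])

```text
time_s: 23.95
position: [0.2797, -0.4007, 0.2383]
tool_rot: [[0.925, 0.38, -0.001], [0.38, -0.925, 0.001], [-0.0, -0.001, -1.0]]
ft_force: [0.9, 0.1, 1.5]
grip_width: 0.0001
```

move_arm(moves=[[-30, 20, 0, 0], [-60, 40, 0, 0], [-85, 60, 0, 0], [-108, 74, 0, 0], [-108, 74, 0, 0], [-108, 74, 0, 0]])

```text
time_s: 24.55
position: [0.2098, -0.5081, 0.2382]
tool_rot: [[0.925, 0.381, -0.0], [0.381, -0.925, 0.001], [0.0, -0.001, -1.0]]
ft_force: [0.8, 0.4, 0.0]
grip_width: 0.0003
```

Run:
```python
from h import *
S=env.get_image('side')[:,:,::-1].copy();T=env.get_image('top')[:,:,::-1].copy()
o=env.observe();print(o['time_s'],o['position'].round(4),o['ft_force'].round(2))
S0=cv2.imread('pics/side0.png');T0=cv2.imread('pics/top0.png')
f=lambda I:cv2.resize(I[155:285,110:350],None,fx=2.2,fy=2.2,interpolation=2)
cv2.imwrite('pics/k.png',np.vstack([f(S0),f(S)]))
f=lambda I:cv2.resize(I[120:245,95:385],None,fx=2.2,fy=2.2,interpolation=2)
cv2.imwrite('pics/l.png',np.vstack([f(T0),f(T)]))
```

```text
24.65 [ 0.2105 -0.5075  0.2387] [-0.26  0.77  0.45]
```

View pics/k.png

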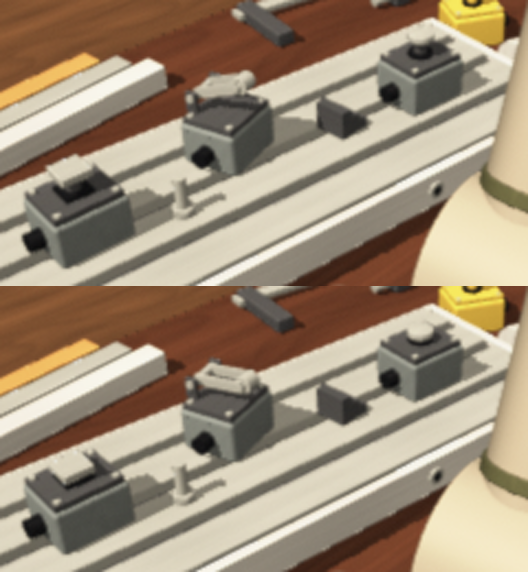

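View pics/l.png

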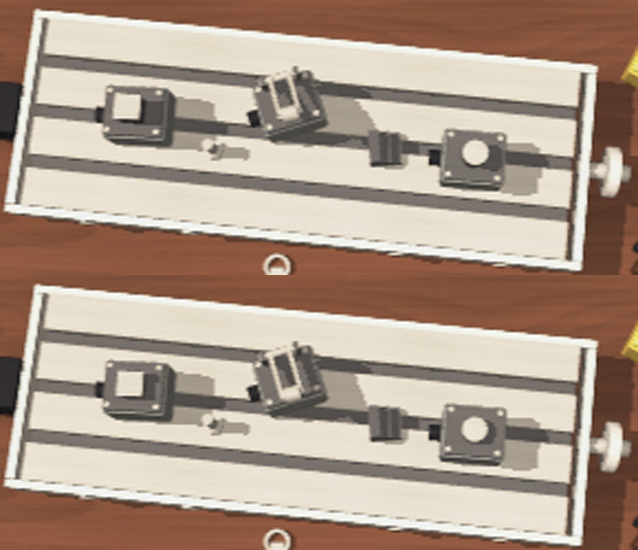

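All three switches stay in, nothing else has moved, and the hand is clear, so I'm handing in.

```bash
python3 -c "
from rig import env
print(env.close_job())"
```

```text
the job is handed in; nothing more can be done
None
```

I pressed the three grey switches down with the shut fingertips, in the order asked: round cap, then square cap, then roller arm. I then took the hand back to its start area and handed the job in at about 24.7 s.

- **Tripped:** The last pictures from both cameras show all three staying in. The round cap's image moved 0.92 px, against 0.88 px predicted for its full 12 mm. The square cap is visibly down near the plate, and the roller arm lies about level.
- **Force:** The readings stayed at or below about 5 N, which came at the round cap's stop. They are noisy by about 1 N and only came at the end of each move. For the square and the roller they showed little or no clear rise at the stop, so those two rest on fingertip height and the pictures.
- **Nothing else moved:** By eye, the boxes, step block and bolt look the same in the before-and-after crops.
- **Disagreement:** The two cameras put the square cap about 8 mm apart, so I corrected the fingertip position from a close side view before pressing.

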